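# Find the blind dowel hole and refit the missing bun foot

## Robot

A 6-joint arm with a two-finger parallel gripper is mounted at the origin on the work surface. World frame = base frame: x ahead of the robot, y to its left, z up, the work surface at z = 0. Lengths are in m, angles in degrees, forces in N, time in s.
With the tool pointing down it reaches from about 0.3 to 0.75 m from the base axis. Payload 8.5 kg.
Tool frame: the origin (TCP) lies on the centre line of the jaws, within the pads' length; the fingertips stand 25 mm ahead of it and the grasp point (between the pads) lies 6 mm ahead of it; z points along the fingers, y is the line along which they close (so a half turn about z gives the same grasp; the last joint's range is limited). The gripper opens to 85 mm and grips with 20 to 120 N. Pads are 22 mm wide; open, the fingers measure 114 mm over their backs; the gripper's body (76 mm by 85 mm) begins 54 mm behind the grasp point. The pads swing forward as they close: fully open they stand 13 mm farther back than shut.
Start: joints at [60.946, 21.807, 74.336, -0, 83.858, -12.336], TCP at [0.158, 0.527, 0.256] pointing down, gripper open.
Joint ranges: [-178.18, 178.18], [-50.72, 133.34], [12.68, 142.11], [-81.47, 261.47], [9.98, 163.14], [-165.26, 165.26]. Speed limits (degrees/s): [136.94, 136.94, 180, 180, 180, 180].

## Interface

Orientations are given as a 3x3 rotation matrix whose columns are the frame's x, y, z axes.
In Python, from rig import telemetry, optics, env gives the robot as it stands.
- The arm moves only by the tool send_rows, never from a script. Its argument "deltas" is a list that holds one entry, the list of rows, each a list of 7 numbers: the shift along the tool's x, y, z in m, then the turn, a rotation vector about the tool's x, y, z in rad, then the opening, from -1 (shut) to 1 (fully open), so that 0 is half open. In form: [[[x, y, z, ax, ay, az, grip], ...]]. A call has 1 to 12 rows; each row shifts and turns the commanded pose from where the row before left it, along the tool's axes as they then stand; what a row does not reach is not made up. A row lasts 1/8 s, in which the tool goes at most 62.5 mm and 10.7 degrees, less where a joint would pass 70% of its speed; a pose out of reach is approached as far as the arm can. A call is refused whole if a number of a shift passes 0.0625 or a number of a turn 0.188, either way. A call with a gripper value outside its range is refused whole. The fingers move at their own pace and stop on an object; "squeeze" is the grip in N (left out, the last holds). Time passes only in rows, so rows that do not move let the fingers close. It gives the time, the measured TCP pose, the force, the opening and the grip force at its end, in the units of the state.
- telemetry.observe(): the state, without advancing time (a new reading comes with each control period).
- optics.get_image(name): name is "side" or "top" or "wrist"; returns a dict with "image" (420x560x3 uint8, red, green, blue), "range_z" (420x560 float32, m along the optical axis (not along the pixel's ray), 0 where there is no reading), "K" (3x3 intrinsics, pixels), "rvec" (rotation vector, rad) and "tvec" (3), from world to camera coordinates, as OpenCV has them; the wrist camera has in their place "hand_eye" (4x4, takes a point from camera to tool coordinates, whose origin is the TCP and whose axes are the flange's). Camera axes: x right, y down, z forward; pixel columns grow to the right and rows downward; lengths in m; the calibration is good to about 2 mm. A picture is of the moment at which its call begins: read the wrist's pose just before it.
- env.close_job(): hands the job in; it is judged then, once.
The state is a dict: "time_s": time; "q": joint angles; "qvel": joint speeds; "joint_efforts": joint torques, N m; "position": TCP position; "tool_rot": TCP orientation; "ft_force": force on the tool from outside, world axes, zero at the start; "wrist_torque": the same for the moment, N m; "grip_width": finger opening in m; "gripper_force": force on a finger pad.
Only numpy, scipy, OpenCV 4.12 (cv2) and the standard library are available. Lean on these libraries where they do the work, as an engineer would, in place of code of your own. Each camera call takes 0.05 s, during which the arm holds its last target. There are 200 camera calls.

## Task

The lacquered display board lies upside down on its foam pad with one of its four bun feet missing. Take the red foot out of the drying block, feel with its dowel for the black-on-black hole at the bare corner by sweeping it lightly over the lacquer until it drops in, then press the foot fully home so that its collar sits flush, and let go. Press gently throughout, so as not to bruise the lacquer, and leave the two knobs in the block, the jar and the brush where they are.

Things in the scene. Friction and masses are not known exactly. Their poses are not given: they have to be found in the camera images.
- foot: Loose red bun foot, gilt band, about 60 g. Origin on its axis at the shoulder (underside of the collar), z away from the dowel. Collar 32 mm across (z 0 to 6 mm), neck 22 (6 to 12), bun 38 with straight sides from z 17 to 37, top at 42. Wooden dowel 10 mm thick from z 0 to -15. Starts upright, dowel down in one of the block's three holes, collar on the block's top.
- dowel_end (a point): Centre of the free end of the foot's dowel, 15 mm below foot along its axis; the end is chamfered by 1.2 mm.
- pad: Grey foam pad under the board, 270 x 210 x 30 mm, origin under its centre. The board cannot move sideways on it; pressed, it sinks 1 mm for each 2.5 N, at most 12 mm, and springs back. More than 25 N from the foot bruises the board's lacquer, and more than 10 N from the gripper.
- block: Plywood drying block, fixed to the table, 170 (its x) x 56 (its y) x 25 mm high, origin at the centre of its underside. Three holes 14 mm wide, 19 mm deep, at x = -56, 0, +56 mm hold the foot and the two knobs, in any order.
- board: Display board, upside down, 250 (x) x 190 (y) mm, origin at the centre of its lower face (30 mm above the table unless pressed), z up. Flat black field 24 mm above the origin; the red moulding round it, 14 mm wide, stands 6 mm above the field. Fixed feet like the loose one stand on the field at (x, y) = (-78, 50), (-78, -50), (78, -50) mm, 42 mm high.
- seat (a point): Point on the black field (board x = 78, y = 50 mm) where the fourth foot belongs by symmetry. The blind hole was bored by hand: its centre is 4 to 8 mm from here, in an unknown direction, black in black, hard to see. 11.4 mm wide, 18 mm deep, square to the field, which is otherwise smooth and flat. With the foot home its collar lies on the field.
- knob_black: Small black turned knob, 24 mm across, standing 26 mm above the block in one of its holes; origin at its shoulder. To be left alone.
- knob_green: Small dark green turned knob, 24 mm across, standing 26 mm above the block in one of its holes; origin at its shoulder. To be left alone.
- jar: Amber glass jar with a white cap, 56 mm across, 75 mm high, origin at the centre of its underside. To be left alone.
- brush: Brush 180 mm long lying on the table, origin under its middle. To be left alone.
Not all that is in view belongs to the job. What is shaped like the foot but green or purple is not meant.

How it is judged (in metres and radians):
On the way, in this order (a step that is already met when the one before it is completed fails the run):
1. the foot is lifted clear of the drying block (z of foot in the frame of block above 0.045 m), for 0.1 s.
2. the dowel has entered the hole at the bare corner (z of foot in the frame of seat below 0.012 m and horizontal distance between foot and seat below 0.015 m), for 0.1 s.
At the end, for the whole second after the job is handed in: The foot stands in the hole at the bare corner, released and at rest: shoulder within 2 mm of the black field, within 12 mm of the seat point, upright to the board within 0.06 rad; both knobs still in the block (z of foot in the frame of seat between -0.003 and 0.002 m and horizontal distance between foot and seat below 0.012 m and angle between the z axis of foot and the z axis of board, either way round below 0.06 rad and linear speed of foot below 0.02 m/s and contact force between the fingers and foot below 0.1 N and z of each of knob_black, knob_green in the frame of block below 0.03 m); the robot touches nothing.
It fails at once if the foot is pressed on the board with more than 25 N (contact force between foot and board above 25 N).
It fails at once if the fingers or the arm press on the board with more than 10 N (contact force between any of the fingers, the arm and board above 10 N).
It fails at once if a knob, the jar or the brush is moved by more than 25 mm (distance of any of knob_black, knob_green, jar, brush from where it was at the start of the episode above 0.025 m).
It also fails if it takes over 70 s, if anything falls off the work surface, if the arm or the gripper's body presses on something with over 40 N, if the wrist force passes 120 N, or if a joint passes its speed limit or range.

## Working session

There is one attempt and no reset: what is moved stays moved. The work goes in short steps, Python scripts to look and compute and a tool call to move; the robot and the scene stay as the last step left them, time stands still between calls to the robot, and variables do not carry over. Pictures are saved under pics/ and viewed, at most 10 in all, crops included, and the job is handed in when it is done.

Besides the shell and the picture viewer there is one more tool, called after "Call:" as a command line: name --argument value ..., lists and objects as JSON in quotes. send_rows: Moves the arm, as the interface text tells. Its arguments: {"type":"object","properties":{"deltas":{"type":"array"},"squeeze":{"type":"number"}},"required":["deltas"]}

```bash
mkdir -p pics; cat > h.py <<'E'
import numpy as np, cv2
from rig import telemetry, optics, env
def cam(name):
    s=telemetry.observe(); d=optics.get_image(name)
    if 'hand_eye' in d:
        H=np.array(d['hand_eye']); T=np.eye(4); T[:3,:3]=np.array(s['tool_rot']); T[:3,3]=s['position']
        M=T@H; d['R']=M[:3,:3]; d['o']=M[:3,3]
    else:
        R=cv2.Rodrigues(np.array(d['rvec'],float))[0]; d['R']=R.T; d['o']=-R.T@np.array(d['tvec'],float).ravel()
    d['K']=np.array(d['K']); return d
def rays(d,px):
    px=np.atleast_2d(px).astype(float); c=np.c_[px,np.ones(len(px))]@np.linalg.inv(d['K']).T
    return c@d['R'].T
def onplane(d,px,z):
    r=rays(d,px); return d['o']+r*((z-d['o'][2])/r[:,2:])
def cloud(d):
    h,w=d['range_z'].shape; v,u=np.mgrid[:h,:w]
    r=rays(d,np.c_[u.ravel(),v.ravel()]); return (d['o']+r*d['range_z'].reshape(-1,1)).reshape(h,w,3)
def save(d,f): cv2.imwrite('pics/'+f,d['image'][:,:,::-1])
E
python3 - <<'E'
from h import *
import pickle
s=telemetry.observe();print(s)
for n in('top','side','wrist'):
    d=cam(n);print(n,d['o'],d['R'].round(3).tolist());pickle.dump(d,open(n+'.pkl','wb'))
    save(d,n+'.png')
a=cv2.imread('pics/top.png');b=cv2.imread('pics/side.png')
E
```

```text
{'time_s': 0.0, 'q': array([ 6.09472298e+01,  2.18402384e+01,  7.43852837e+01,  4.43602429e-04,
        8.38590632e+01, -1.23332346e+01]), 'qvel': array([-0.00289584, -0.06048905,  0.00708303,  0.05489589, -0.15032378,
        0.05681198]), 'joint_efforts': array([-2.09616162e-03, -4.48468387e+01, -2.31278372e+01, -2.62253543e-04,
        4.83331489e-03, -2.95119662e-05]), 'position': array([0.15807307, 0.52651792, 0.25571569]), 'tool_rot': array([[-9.57724104e-01,  2.87687360e-01, -7.23638036e-04],
       [ 2.87688089e-01,  9.57723294e-01, -1.28679483e-03],
       [ 3.22850397e-04, -1.44057647e-03, -9.99998910e-01]]), 'ft_force': array([-0.3093125 ,  0.48500516,  0.40419777]), 'wrist_torque': array([-0.02043283,  0.02051804,  0.01630862]), 'gripper_force': 0.0, 'grip_width': 0.08549988357741556}
top [0.39415256 0.0228195  1.01149531] [[-0.022, -0.982, 0.189], [-1.0, 0.022, -0.0], [-0.004, -0.189, -0.982]]
side [ 0.42218631 -0.74130568  0.61525378] [[0.977, -0.128, 0.173], [-0.215, -0.538, 0.815], [-0.011, -0.833, -0.553]]
wrist [0.07848371 0.54991414 0.37415436] [[0.288, 0.908, 0.305], [0.958, -0.273, -0.093], [-0.001, 0.319, -0.948]]
```

View pics/top.png

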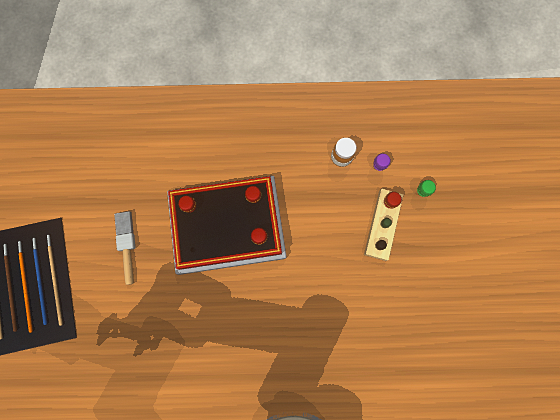

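View pics/side.png

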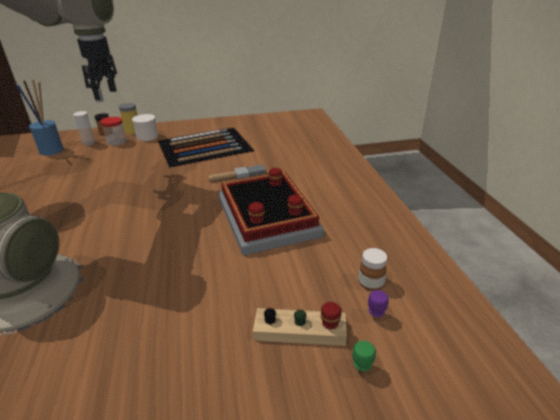

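The top view shows the board with its fixed feet at (187,203), (252,194) and (258,236). The bare corner is near (193,248). The block has the red foot at its far hole (394,199), with the green and purple decoys at (427,187) and (382,161).

```bash
cat > m.py <<'E'
from h import *
import pickle
d=pickle.load(open('top.pkl','rb'));im=d['image'];P=cloud(d)
hsv=cv2.cvtColor(im,cv2.COLOR_RGB2HSV)
red=cv2.inRange(hsv,(0,120,50),(8,255,255))|cv2.inRange(hsv,(172,120,50),(180,255,255))
def topc(name,x0,y0,x1,y1,zt):
    Z=P[y0:y1,x0:x1]; m=np.abs(Z[...,2]-zt)<.006
    m&=red[y0:y1,x0:x1]>0
    v,u=np.nonzero(m); (cx,cy),r=cv2.minEnclosingCircle(np.c_[u,v].astype(np.float32))
    c=onplane(d,[cx+x0,cy+y0],zt)[0]
    print(name,len(u),'circ',c.round(4),'cloudmean',Z[m].mean(0).round(4),'zmax',np.percentile(Z[m][:,2],90).round(4)); return c
F=[topc('A',175,190,200,218,.096),topc('B',240,180,266,206,.096),topc('C',246,222,272,248,.096)]
L=topc('L',382,186,408,212,.067)
A,B,C=F; print('dists',np.linalg.norm(A-B),np.linalg.norm(B-C),np.linalg.norm(A-C)); print('seat',A+C-B)
# yellow/wood block: height
blk=(np.abs(P[...,2]-.025)<.005); blk[:, :355]=0; blk[:,415:]=0; blk[:180]=0;blk[270:]=0
v,u=np.nonzero(blk); r=cv2.minAreaRect(P[v,u][:,:2].astype(np.float32)); print('block',r)
# board z
m=(np.abs(P[...,2]-.057)<.009);m[:,:165]=0;m[:,290:]=0;m[:170]=0;m[280:]=0
v,u=np.nonzero(m);print('board',cv2.minAreaRect(P[v,u][:,:2].astype(np.float32)))
f=P[215:245,205:240,2];print('field z',np.median(f))
E
python3 m.py
```

```text
A 191 circ [0.5996 0.2363 0.096 ] cloudmean [0.6001 0.2364 0.0955] zmax 0.0981
B 187 circ [0.6193 0.0821 0.096 ] cloudmean [0.6199 0.0825 0.0954] zmax 0.0983
C 201 circ [0.5212 0.0702 0.096 ] cloudmean [0.5212 0.07   0.0956] zmax 0.0982
L 179 circ [ 0.605  -0.2515  0.067 ] cloudmean [ 0.6052 -0.2516  0.0661] zmax 0.0688
dists 0.1555321166947003 0.09885702642717561 0.1836721750024627
seat [0.5014485  0.22450566 0.096     ]
block ((0.5530745983123779, -0.23663687705993652), (0.057223908603191376, 0.17001794278621674), 73.08557891845703)
board ((0.561488151550293, 0.15359242260456085), (0.1917646825313568, 0.25088176131248474), 7.252259731292725)
field z 0.05448651076242883
```

Call:
send_rows --deltas '[[[-0.052, -0.0243, 0.006, 0, 0, 0, 1], [-0.052, -0.0243, 0.006, 0, 0, 0, 1], [-0.052, -0.0243, 0.006, 0, 0, 0, 1], [-0.052, -0.0243, 0.006, 0, 0, 0, 1], [-0.052, -0.0243, 0.006, 0, 0, 0, 1], [-0.052, -0.0243, 0.006, 0, 0, 0, 1], [-0.052, -0.0243, 0.006, 0, 0, 0, 1], [-0.052, -0.0243, 0.006, 0, 0, 0, 1], [0, 0, 0, 0, 0, 0, 1], [0, 0, 0, 0, 0, 0, 1]]]'

```text
time_s: 1.4
position: [0.5003, 0.221, 0.2081]
tool_rot: [[-0.958, 0.288, -0.001], [0.288, 0.958, 0.0], [0.001, -0.0, -1.0]]
ft_force: [-0.3, 1.2, -0.8]
grip_width: 0.0853
gripper_force: 0.0
```

```bash
python3 - <<'E'
from h import *
import pickle
s=telemetry.observe();print(s['position'],s['tool_rot'].round(3).tolist(),s['ft_force'])
d=cam('wrist');pickle.dump(d,open('w1.pkl','wb'))
w=np.array([.5015,.2245,.054]);c=d['R'].T@(w-d['o']);p=d['K']@c;p=p[:2]/p[2];print('seat px',p,d['K'][0,0]/c[2]/1000)
u,v=p.astype(int);k=60
a=d['image'][v-k:v+k,u-k:u+k];
a=np.clip(a.astype(float)*4,0,255).astype(np.uint8)
a=cv2.resize(a,(600,600),interpolation=cv2.INTER_CUBIC);cv2.imwrite('pics/w1crop.png',a[:,:,::-1]);print(u-k,v-k)
E
```

```text
[0.50027098 0.22104971 0.20806958] [[-0.958, 0.288, -0.001], [0.288, 0.958, 0.0], [0.001, -0.0, -1.0]] [-0.34487791  1.20245414 -0.77061673]
seat px [284.64561434 200.38497113] 1.129390676627477
224 140
```

View pics/w1crop.png

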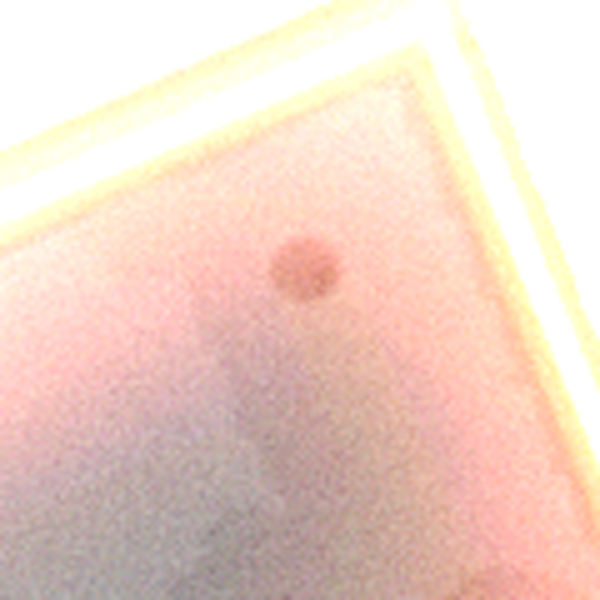

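The crop shows a dark disc about 12 mm across at crop (306,269), image (285.2,193.8). It lies about 6 mm from the seat pixel, so it is probably the hole.

Call:
send_rows --deltas '[[[-0.0263, -0.0469, 0, 0, 0, 0, 1], [-0.0263, -0.0469, 0, 0, 0, 0, 1], [-0.0263, -0.0469, 0, 0, 0, 0, 1], [-0.0263, -0.0469, 0, 0, 0, 0, 1], [-0.0263, -0.0469, 0, 0, 0, 0, 1], [-0.0263, -0.0469, 0, 0, 0, 0, 1], [-0.0263, -0.0469, 0, 0, 0, 0, 1], [-0.0263, -0.0469, 0, 0, 0, 0, 1], [-0.0263, -0.0469, 0, 0, 0, 0, 1], [0, 0, 0, 0, 0, 0, 1], [0, 0, 0, 0, 0, 0, 1]]]'

```text
time_s: 2.82
position: [0.6061, -0.2498, 0.2084]
tool_rot: [[-0.958, 0.286, -0.0], [0.286, 0.958, 0.001], [0.0, 0.0, -1.0]]
ft_force: [0.1, 0.9, 0.1]
grip_width: 0.0852
gripper_force: 0.0
```

```bash
python3 - <<'E'
from h import *
import pickle
d=pickle.load(open('w1.pkl','rb'));print('hole',onplane(d,[285.2,193.8],.054))
P=cloud(d)
im=d['image']
hsv=cv2.cvtColor(im,cv2.COLOR_RGB2HSV)
# moulding plane corners as seat check
m=np.abs(P[...,2]-.060)<.0025
print('field z',np.median(P[190:230,260:300,2]))
s=telemetry.observe();print(s['position'],s['ft_force'])
d=cam('wrist');pickle.dump(d,open('w2.pkl','wb'));save(d,'w2.png')
P=cloud(d);hsv=cv2.cvtColor(d['image'],cv2.COLOR_RGB2HSV)
red=(cv2.inRange(hsv,(0,120,40),(8,255,255))|cv2.inRange(hsv,(172,120,40),(180,255,255)))>0
m=red&(np.abs(P[...,2]-.067)<.004)&(np.abs(P[...,0]-.605)<.03)&(np.abs(P[...,1]+.2515)<.03)
v,u=np.nonzero(m);c,r=cv2.minEnclosingCircle(np.c_[u,v].astype(np.float32));print('foot',onplane(d,c,.067),P[m].mean(0),np.percentile(P[m][:,2],90),c,r)
E
```

```text
hole [[0.49583694 0.22668293 0.054     ]]
field z 0.05454366095790131
[ 0.6060567  -0.24981903  0.20839767] [0.06329736 0.92150549 0.06208063]
foot [[ 0.6034392  -0.25383321  0.067     ]] [ 0.60403661 -0.25404817  0.06692986] 0.0682520256713794 (275.0094299316406, 202.92453002929688) 20.563077926635742
```

View pics/w2.png

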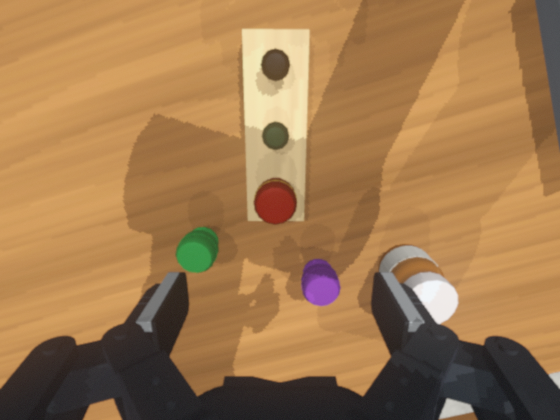

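The wrist view shows the foot at (275,203) in line with the block. The decoys at (197,250) and (320,282) are clear of the finger paths. I'll descend and grip.

Call:
send_rows --deltas '[[[0.0011, -0.0037, 0.03, 0, 0, 0, 1], [0, 0, 0.04, 0, 0, 0, 1], [0, 0, 0.03, 0, 0, 0, 1], [0, 0, 0.025, 0, 0, 0, 1], [0, 0, 0.015, 0, 0, 0, 1], [0, 0, 0.01, 0, 0, 0, 1], [0, 0, 0, 0, 0, 0, 1], [0, 0, 0, 0, 0, 0, 0.3], [0, 0, 0, 0, 0, 0, -0.3], [0, 0, 0, 0, 0, 0, -0.6], [0, 0, 0, 0, 0, 0, -1], [0, 0, 0, 0, 0, 0, -1]]]' --squeeze 40

```text
time_s: 4.38
position: [0.604, -0.2548, 0.059]
tool_rot: [[-0.958, 0.288, 0.001], [0.288, 0.958, -0.001], [-0.001, -0.0, -1.0]]
ft_force: [-1.7, 0.9, 5.9]
grip_width: 0.0369
gripper_force: 39.9
```

Call:
send_rows --deltas '[[[0, 0, 0, 0, 0, 0, -1], [0, 0, 0, 0, 0, 0, -1], [0, 0, 0, 0, 0, 0, -1]]]'

```text
time_s: 4.75
position: [0.604, -0.2548, 0.059]
tool_rot: [[-0.958, 0.288, 0.001], [0.288, 0.958, -0.001], [-0.001, -0.0, -1.0]]
ft_force: [-1.5, 0.7, 6.0]
grip_width: 0.0367
gripper_force: 39.9
```

Call:
send_rows --deltas '[[[0, 0, -0.005, 0, 0, 0, -1], [0, 0, -0.015, 0, 0, 0, -1], [0, 0, -0.03, 0, 0, 0, -1], [0, 0, -0.04, 0, 0, 0, -1], [0, 0, -0.05, 0, 0, 0, -1], [0, 0, 0, 0, 0, 0, -1], [0, 0, 0, 0, 0, 0, -1]]]'

```text
time_s: 5.62
position: [0.6035, -0.2545, 0.1982]
tool_rot: [[-0.958, 0.288, -0.001], [0.288, 0.958, 0.0], [0.001, 0.0, -1.0]]
ft_force: [0.2, 0.3, -1.8]
grip_width: 0.0366
gripper_force: 40.1
```

```bash
python3 - <<'E'
from h import *
import pickle
d=cam('wrist');pickle.dump(d,open('w3.pkl','wb'));e=cam('side');pickle.dump(e,open('s3.pkl','wb'))
s=telemetry.observe();p=s['position']
c=e['R'].T@(p-e['o']);q=e['K']@c;q=(q[:2]/q[2]).astype(int);print(q,p)
a=cv2.resize(e['image'][q[1]-50:q[1]+50,q[0]-50:q[0]+50],(400,400),interpolation=cv2.INTER_CUBIC)
b=cv2.resize(d['image'],(533,400))[:,120:500]
cv2.imwrite('pics/g.png',np.hstack([a,b])[:,:,::-1])
E
```

```text
[332 250] [ 0.60341203 -0.25442914  0.19705913]
```

View pics/g.png

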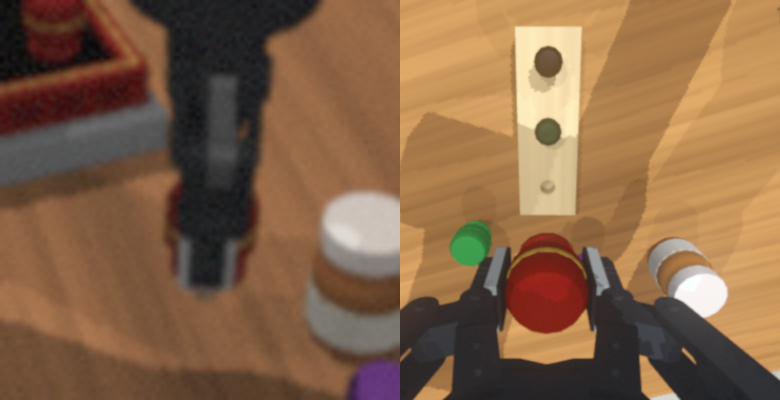

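The side view shows the foot held between the pads. The wrist view shows the bun centred at about (547,285), with its block hole empty and both knobs in place. Next I measure the foot's offset and tilt in the hand.

```bash
python3 - <<'E'
from h import *
import pickle
from scipy.optimize import least_squares
d=pickle.load(open('w3.pkl','rb'));s=telemetry.observe();T=np.array(s['tool_rot']);p=s['position']
P=(cloud(d)-p)@T   # tool coords
hsv=cv2.cvtColor(d['image'],cv2.COLOR_RGB2HSV)
red=(cv2.inRange(hsv,(0,120,30),(8,255,255))|cv2.inRange(hsv,(172,120,30),(180,255,255)))>0
m=red&(np.abs(P[...,0])<.04)&(np.abs(P[...,1])<.025)&(np.abs(P[...,2])<.05)
Q=P[m];print(len(Q),np.percentile(Q,[1,50,99],axis=0).round(4).tolist())
top=Q[Q[:,2]<np.percentile(Q[:,2],5)+.002];print('top',top.mean(0),np.ptp(top,axis=0))
for a,b in((.0,.008),(.008,.016),(-.004,.016)):
    W=Q[(Q[:,2]>a)&(Q[:,2]<b)]
    r=least_squares(lambda t:np.hypot(W[:,0]-t[0],W[:,1]-t[1])-.019,[0,0],loss='soft_l1',f_scale=.001)
    print(a,b,len(W),r.x.round(4),np.abs(r.fun).mean().round(4))
A=np.c_[top[:,:2],np.ones(len(top))];print('top slope',np.linalg.lstsq(A,top[:,2],rcond=None)[0])
E
```

```text
6513 [[-0.0152, -0.0181, -0.0107], [0.0057, -0.0006, -0.0089], [0.0168, 0.0168, 0.0284]]
top [-0.00049489 -0.00084225 -0.00950824] [0.03190505 0.03236337 0.00312763]
0.0 0.008 245 [-0.0024 -0.0008] 0.0002
0.008 0.016 328 [-0.0023 -0.0008] 0.0002
-0.004 0.016 1031 [-0.0023 -0.0008] 0.0003
top slope [ 0.0064408  -0.00159315 -0.00950639]
```

Call:
send_rows --deltas '[[[0.027, 0.0479, 0, 0, 0, 0, -1], [0.027, 0.0479, 0, 0, 0, 0, -1], [0.027, 0.0479, 0, 0, 0, 0, -1], [0.027, 0.0479, 0, 0, 0, 0, -1], [0.027, 0.0479, 0, 0, 0, 0, -1], [0.027, 0.0479, 0, 0, 0, 0, -1], [0.027, 0.0479, 0, 0, 0, 0, -1], [0.027, 0.0479, 0, 0, 0, 0, -1], [0.027, 0.0479, 0, 0, 0, 0, -1], [0, 0, 0, 0, 0, 0, -1], [0, 0, 0, 0, 0, 0, -1]]]'

```text
time_s: 7.1
position: [0.495, 0.2278, 0.1976]
tool_rot: [[-0.958, 0.287, -0.001], [0.287, 0.958, -0.001], [0.001, -0.001, -1.0]]
ft_force: [-0.4, -0.1, 0.2]
grip_width: 0.037
gripper_force: 40.3
```

Call:
send_rows --deltas '[[[0, 0, 0.03, 0, 0, 0, -1], [0, 0, 0.03, 0, 0, 0, -1], [0, 0, 0.02, 0, 0, 0, -1], [0, 0, 0.004, 0, 0, 0, -1], [0, 0, 0, 0, 0, 0, -1], [0, 0, 0, 0, 0, 0, -1], [0, 0, 0, 0, 0, 0, -1]]]'

```text
time_s: 7.98
position: [0.4954, 0.2281, 0.115]
tool_rot: [[-0.958, 0.288, 0.001], [0.288, 0.958, 0.0], [-0.001, 0.001, -1.0]]
ft_force: [1.1, -0.3, -0.8]
grip_width: 0.0367
gripper_force: 40.3
```

```bash
python3 - <<'E'
from h import *
s=telemetry.observe();print(s['position'],s['ft_force'],s['wrist_torque'])
d=cam('side');p=s['position'];c=d['R'].T@(p-[0,0,.03]-d['o']);q=d['K']@c;q=(q[:2]/q[2]).astype(int);print(q)
a=cv2.resize(d['image'][q[1]-40:q[1]+40,q[0]-50:q[0]+50],(750,600),interpolation=cv2.INTER_CUBIC)
cv2.imwrite('pics/b1.png',np.clip(a.astype(float)*1.6,0,255).astype(np.uint8)[:,:,::-1])
E
```

```text
[0.49541263 0.22805909 0.11498791] [ 1.07003394 -0.27058172 -0.79769981] [-0.01046474  0.02573293  0.02029552]
[236 178]
```

View pics/b1.png

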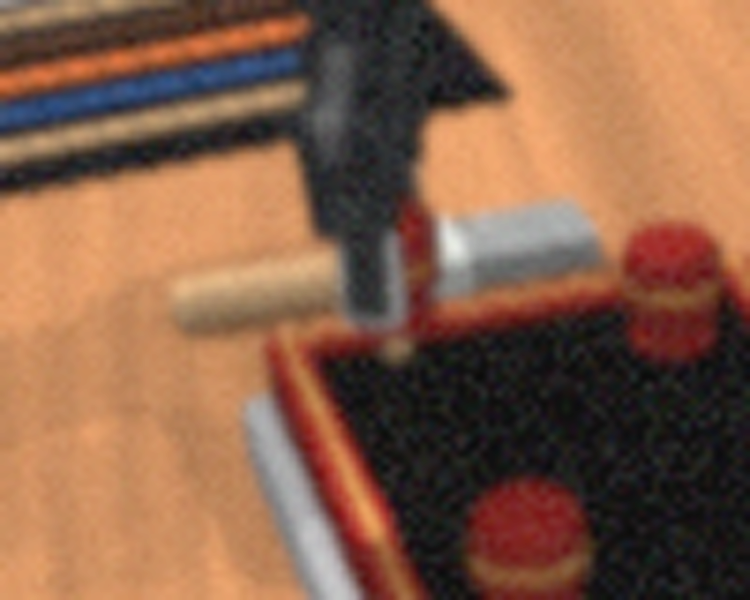

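The side view shows the dowel end at (398,348), hovering over the black field near the corner. I'll descend in millimetres and watch the force.

Call:
send_rows --deltas '[[[0, 0, 0.006, 0, 0, 0, -1], [0, 0, 0.004, 0, 0, 0, -1], [0, 0, 0, 0, 0, 0, -1], [0, 0, 0, 0, 0, 0, -1]]]'

```text
time_s: 8.52
position: [0.4952, 0.2281, 0.1043]
tool_rot: [[-0.958, 0.288, -0.0], [0.288, 0.958, 0.0], [0.0, 0.0, -1.0]]
ft_force: [-1.4, -0.3, -0.7]
grip_width: 0.0365
gripper_force: 40.3
```

Call:
send_rows --deltas '[[[0, 0, 0.0015, 0, 0, 0, -1], [0, 0, 0, 0, 0, 0, -1], [0, 0, 0, 0, 0, 0, -1]]]'

```text
time_s: 8.9
position: [0.4952, 0.2281, 0.1029]
tool_rot: [[-0.958, 0.288, 0.0], [0.288, 0.958, -0.0], [-0.0, -0.0, -1.0]]
ft_force: [0.3, -0.8, -1.6]
grip_width: 0.0369
gripper_force: 40.3
```

Call:
send_rows --deltas '[[[0, 0, 0.0015, 0, 0, 0, -1], [0, 0, 0, 0, 0, 0, -1], [0, 0, 0, 0, 0, 0, -1]]]'

```text
time_s: 9.28
position: [0.4952, 0.2281, 0.1013]
tool_rot: [[-0.958, 0.288, 0.0], [0.288, 0.958, 0.0], [-0.0, 0.0, -1.0]]
ft_force: [0.4, -0.8, -1.0]
grip_width: 0.0369
gripper_force: 40.3
```

Call:
send_rows --deltas '[[[0, 0, 0.0015, 0, 0, 0, -1], [0, 0, 0, 0, 0, 0, -1], [0, 0, 0, 0, 0, 0, -1]]]'

```text
time_s: 9.65
position: [0.4952, 0.2281, 0.0999]
tool_rot: [[-0.958, 0.288, 0.0], [0.288, 0.958, 0.0], [-0.0, 0.0, -1.0]]
ft_force: [0.5, 0.2, 0.2]
grip_width: 0.0368
gripper_force: 40.3
```

Call:
send_rows --deltas '[[[0, 0, 0.0015, 0, 0, 0, -1], [0, 0, 0, 0, 0, 0, -1], [0, 0, 0, 0, 0, 0, -1]]]'

```text
time_s: 10.02
position: [0.4949, 0.228, 0.0981]
tool_rot: [[-0.958, 0.288, -0.001], [0.288, 0.958, -0.0], [0.001, -0.001, -1.0]]
ft_force: [-0.3, -0.9, -1.1]
grip_width: 0.0368
gripper_force: 40.4
```

The dowel is about 5 mm below the field plane with no reaction, so it has dropped into the hole. I'll ease it down.

Call:
send_rows --deltas '[[[0, 0, 0.0015, 0, 0, 0, -1], [0, 0, 0.0015, 0, 0, 0, -1], [0, 0, 0, 0, 0, 0, -1], [0, 0, 0, 0, 0, 0, -1]]]'

```text
time_s: 10.52
position: [0.495, 0.228, 0.0952]
tool_rot: [[-0.958, 0.288, -0.0], [0.288, 0.958, -0.0], [0.0, -0.0, -1.0]]
ft_force: [-2.5, -2.1, -0.1]
grip_width: 0.0365
gripper_force: 40.3
```

Call:
send_rows --deltas '[[[0, 0, 0.0015, 0, 0, 0, -1], [0, 0, 0.0015, 0, 0, 0, -1], [0, 0, 0, 0, 0, 0, -1], [0, 0, 0, 0, 0, 0, -1]]]'

```text
time_s: 11.02
position: [0.495, 0.228, 0.0923]
tool_rot: [[-0.958, 0.288, -0.0], [0.288, 0.958, -0.0], [0.0, -0.0, -1.0]]
ft_force: [-3.5, -3.4, 1.3]
grip_width: 0.037
gripper_force: 40.4
```

Call:
send_rows --deltas '[[[0, 0, 0.0015, 0, 0, 0, -1], [0, 0, 0.001, 0, 0, 0, -1], [0, 0, 0, 0, 0, 0, -1], [0, 0, 0, 0, 0, 0, -1]]]'

```text
time_s: 11.52
position: [0.495, 0.228, 0.0898]
tool_rot: [[-0.958, 0.288, -0.0], [0.288, 0.958, -0.0], [0.0, -0.0, -1.0]]
ft_force: [-3.1, -3.7, 2.6]
grip_width: 0.0366
gripper_force: 40.6
```

Call:
send_rows --deltas '[[[0.0002, -0.0004, 0, 0, 0, 0, -1], [0, 0, 0.001, 0, 0, 0, -1], [0, 0, 0, 0, 0, 0, -1], [0, 0, 0, 0, 0, 0, -1]]]'

```text
time_s: 12.02
position: [0.4949, 0.2279, 0.0888]
tool_rot: [[-0.958, 0.288, 0.0], [0.288, 0.958, 0.0], [-0.0, 0.0, -1.0]]
ft_force: [-2.5, -1.0, 0.9]
grip_width: 0.0368
gripper_force: 40.5
```

Call:
send_rows --deltas '[[[0, 0, 0.0015, 0, 0, 0, -1], [0, 0, 0, 0, 0, 0, -1], [0, 0, 0, 0, 0, 0, -1]]]'

```text
time_s: 12.4
position: [0.4949, 0.2279, 0.0873]
tool_rot: [[-0.958, 0.288, 0.0], [0.288, 0.958, 0.0], [-0.0, 0.0, -1.0]]
ft_force: [-1.7, 0.0, 1.8]
grip_width: 0.037
gripper_force: 40.5
```

Call:
send_rows --deltas '[[[0, 0, 0.0015, 0, 0, 0, -1], [0, 0, 0, 0, 0, 0, -1], [0, 0, 0, 0, 0, 0, -1]]]'

```text
time_s: 12.78
position: [0.4949, 0.2279, 0.086]
tool_rot: [[-0.958, 0.288, 0.0], [0.288, 0.958, 0.0], [-0.0, 0.0, -1.0]]
ft_force: [-2.4, -0.2, 4.8]
grip_width: 0.0367
gripper_force: 40.6
```

Call:
send_rows --deltas '[[[0, 0, 0.001, 0, 0, 0, -1], [0, 0, 0, 0, 0, 0, -1], [0, 0, 0, 0, 0, 0, -1]]]'

```text
time_s: 13.15
position: [0.4949, 0.2278, 0.0851]
tool_rot: [[-0.958, 0.288, 0.0], [0.288, 0.958, 0.0], [-0.0, 0.0, -1.0]]
ft_force: [-3.4, -1.0, 6.8]
grip_width: 0.0369
gripper_force: 40.8
```

The force rises at the pad's stiffness, so the collar is seated. I'll relax the press and release.

Call:
send_rows --deltas '[[[0, 0, -0.001, 0, 0, 0, -1], [0, 0, -0.0008, 0, 0, 0, -1], [0, 0, 0, 0, 0, 0, -1], [0, 0, 0, 0, 0, 0, -0.1], [0, 0, 0, 0, 0, 0, 0.0], [0, 0, 0, 0, 0, 0, 0.1], [0, 0, 0, 0, 0, 0, 0.3], [0, 0, 0, 0, 0, 0, 0.3], [0, 0, 0, 0, 0, 0, 0.3]]]'

```text
time_s: 14.28
position: [0.4948, 0.2278, 0.0866]
tool_rot: [[-0.958, 0.288, -0.0], [0.288, 0.958, -0.0], [0.0, -0.0, -1.0]]
ft_force: [-0.3, -0.0, 0.4]
grip_width: 0.0557
gripper_force: 0.0
```

Call:
send_rows --deltas '[[[0, 0, -0.005, 0, 0, 0, 0.3], [0, 0, -0.015, 0, 0, 0, 0.3], [0, 0, -0.03, 0, 0, 0, 0.3], [0, 0, -0.04, 0, 0, 0, 0.3], [0, 0, -0.03, 0, 0, 0, 0.3], [0, 0, 0, 0, 0, 0, 0.3], [0, 0, 0, 0, 0, 0, 0.3]]]'

```text
time_s: 15.15
position: [0.4944, 0.2277, 0.2064]
tool_rot: [[-0.958, 0.288, -0.001], [0.288, 0.958, -0.0], [0.001, -0.0, -1.0]]
ft_force: [-0.7, -0.2, -0.8]
grip_width: 0.0552
gripper_force: 0.0
```

```bash
python3 - <<'E'
from h import *
s=telemetry.observe();print(s['position'],s['ft_force'])
d=cam('wrist');P=cloud(d);hsv=cv2.cvtColor(d['image'],cv2.COLOR_RGB2HSV)
red=(cv2.inRange(hsv,(0,120,30),(8,255,255))|cv2.inRange(hsv,(172,120,30),(180,255,255)))>0
for n,x,y in(('new',.495,.227),('A',.5996,.2363),('C',.5212,.0702)):
    m=red&(P[...,2]>.09)&(np.hypot(P[...,0]-x,P[...,1]-y)<.025)
    if m.sum()>20:
        Q=P[m];A=np.c_[Q[:,:2]-[x,y],np.ones(len(Q))];print(n,m.sum(),Q.mean(0),np.percentile(Q[:,2],[50,95]),np.linalg.lstsq(A,Q[:,2],rcond=None)[0][:2])
e=cam('side');q=e['K']@(e['R'].T@(np.array([.53,.18,.08])-e['o']));q=(q[:2]/q[2]).astype(int)
a=cv2.resize(e['image'][q[1]-45:q[1]+45,q[0]-45:q[0]+45],(390,390),interpolation=cv2.INTER_CUBIC)
b=cv2.resize(d['image'],(520,390))[:,60:460]
cv2.imwrite('pics/f.png',np.clip(np.hstack([a,b])*1.3,0,255).astype(np.uint8)[:,:,::-1])
E
```

```text
[0.49444975 0.22766672 0.20636557] [-0.74209126 -0.23355224 -0.83322285]
new 1724 [0.49409157 0.2271504  0.09535106] [0.09582123 0.09718728] [ 0.02698737 -0.02755681]
A 1149 [0.59626095 0.23496846 0.0951743 ] [0.09576486 0.09691102] [0.09725612 0.03142686]
C 1362 [0.51864342 0.07188169 0.09505062] [0.09570993 0.09697182] [ 0.0436302 -0.0841911]
```

View pics/f.png

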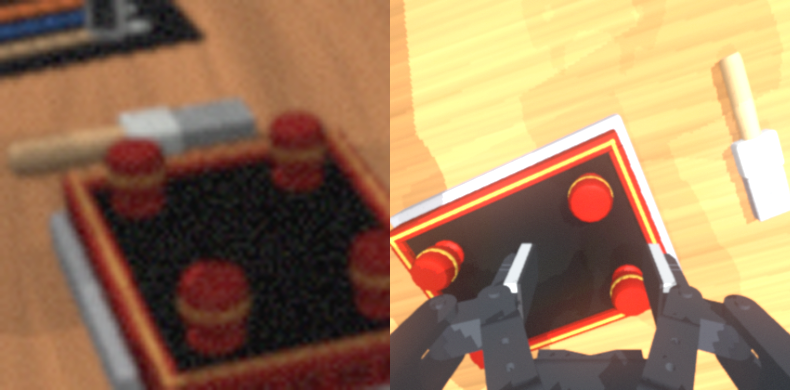

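The picture shows the foot upright at the fourth corner: side view (135,175), wrist view (590,197). Its top is level with the fixed feet to 0.3 mm, and the gripper is clear. I'm handing in.

```bash
python3 -c "
from rig import env
print(env.close_job())"
```

```text
the job is handed in; nothing more can be done
None
```

I pressed the red foot home at the bare corner, released it and handed the job in at about 15 s; no verdict came back. Its top is level with the fixed feet to 0.3 mm, the peak press read about 7 N, and no sweep was needed because I spotted the hole in the wrist image and the dowel went straight in.

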